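Clamp a board in the saw-shop jig: to touch plus a quarter turn

TASK

Slide the wooden board along the jig's bed, under the clamp, until it is fully home against both the end stop and the side fence. Then turn the clamp's knob clockwise until the foot just touches the board, add a quarter turn more and no further, and let go. Leave the other things on the bench where they are.

Things in the scene. Friction and masses are not known exactly. Their poses are not given: they have to be found in the camera images.
- bed: Fixed dark steel bed of the jig, a plate 360 x 215 x 15 mm. Origin on the bench (underside of the plate), straight below the axis of the clamp's knob; x points away from the robot along the board's sliding direction, y left, z up. The plate spans x -235..125, y -140..75 mm. A board fully home has its origin at x -40, y 0, z 15 mm, its x axis along the bed's.
- end_stop (a point): Middle of the aluminium end stop's face, which looks to the bed's -x, at bed x = 50, y = 0, z = 26 mm. The stop is 70 mm long in y and its top is at z 37. The board's far end must meet it.
- side_fence (a point): Middle of the aluminium side fence's face, which looks to the bed's -y, at bed x = -8, y = 30, z = 26 mm. The fence spans bed x -60..45 mm and its top is at z 37. The board's left long side must meet it.
- board: Loose pine board, 180 (x) x 60 (y) x 40 (z) mm, 0.2 to 0.45 kg. Origin at the centre of its underside. Lies flat on the bed, short of the clamp, roughly along the bed, 10 to 30 mm off the fence. Can be gripped across its 60 mm width about 60 mm from its centre towards the robot, where the fence does not reach, and slid without lifting. At the start the foot hangs at least 2 mm above board height.
- clamp: Fixed green C-shaped clamp, origin and axes as bed. Its post, 36 mm wide, stands at x 83..113 mm; the head, up to 54 mm wide, reaches from it over the board to x -27 mm at z 85..112 mm. Head and knob together sit an unknown 0 to 5 mm higher than the heights given here, so the knob angle at first touch is unknown and must be felt.
- knob_axis (a point): Point on the knob's vertical axis, 142 mm above the bench; axes as clamp. The knob's grip is an upright black bar 56 mm long, 15 mm thick and 32 mm high, z 124..156 mm (plus the unknown 0 to 5 mm), on a 26 mm hub above the head. At knob angle 0 the bar's length lies along the clamp's x; at angle q it lies at clamp yaw minus q. The knob keeps its height as it turns.
- foot_axis (a point): Fixed point on the knob's axis, 55 mm above the bench: where the clamp's foot (round, rubber, 32 mm across, on a spring below the head) meets the top of the board. The foot itself starts higher and moves down 15 mm per turn of the knob.
- knob (a joint): Knob angle in rad, 0 to 7.5, growing clockwise seen from above. Starts at 0 to 0.5; the foot first touches the board at 1.3 to 3.5. Turning drags evenly with 0.26 N m; at touch the torque rises by 0.11 N m within about 0.1 rad (the foot's spring is preloaded with 45 N), then by 0.07 N m per rad (12 N/mm). The knob stays where it is left.
- offcut: Bystander: small loose wooden block 50 x 35 x 25 mm on the right side of the bed. Origin at the centre of its underside.
- glue: Bystander: white plastic glue bottle, 60 mm diameter, 160 mm high, standing to the left of the jig. Origin at the centre of its underside.
- hammer: Bystander: hammer 260 mm long lying at the left. Origin at the middle of its length.
- driver: Bystander: screwdriver 200 mm long lying at the right. Origin at the middle of its length.
- square: Bystander: try square, wooden stock 120 mm and steel blade 160 mm, lying at the right. Origin under the middle of its stock.
- tape: Bystander: tape measure 70 x 40 x 60 mm at the right. Origin at the centre of its underside.
Things that resemble listed ones, but are neither listed nor needed, are in the scene too. Leave any pink, red or yellow look-alike of the board alone.

How it is judged:
By the outcome, as a careful person would: the job done as asked, in the order asked, and still so for the second after the job is handed in, with the robot touching nothing.
It also fails if it takes over 72 s, if anything falls off the work surface, if the arm or the gripper's body presses on something with over 40 N, if the wrist force passes 120 N, or if a joint passes its speed limit or range.

ROBOT

A 6-joint arm with a two-finger parallel gripper is mounted at the origin on the work surface. World frame = base frame: x ahead of the robot, y to its left, z up, the work surface at z = 0. Lengths are in m, angles in rad, forces in N, time in s.
With the tool pointing down it reaches from about 0.3 to 0.85 m from the base axis. Payload 4.2 kg.
Tool frame: the origin (TCP) lies at the very end of the fingers, on their centre line; the grasp point (between the pads) lies 19 mm behind it (pinch_z is the distance from the TCP to the grasp point, in m); z points along the fingers, y is the line along which they close (so a half turn about z gives the same grasp; the last joint's range is limited). The gripper opens to 91 mm and grips with 3 to 60 N. Pads are 32 mm wide; open, the fingers measure 118 mm over their backs; the gripper's body (76 mm by 178 mm) begins 60 mm behind the grasp point.
Start: joints at [-1.237, 0.32, 1.565, -0, 1.257, -0.02], TCP at [0.199, -0.539, 0.192] pointing down, gripper open.
Joint ranges: [-3.11, 3.11], [-0.84, 2.01], [0.21, 2.61], [-1.34, 4.49], [0.05, 2.63], [-2.56, 2.56]. Speed limits (rad/s): [2.57, 2.57, 3.14, 3.14, 3.14, 3.14].

INTERFACE

Orientations are given as [roll, pitch, yaw] about the fixed x, y, z axes, in that order (R = Rz(yaw) Ry(pitch) Rx(roll)).
In Python, from rig import read_state, snapshot, job_done, pinch_z gives the robot as it stands. The module is installed in compiled form; this text tells all that it offers.
- The arm moves only by the shell command python3 -m creep 'ROWS' [OPENING] [FORCE]. ROWS is JSON, one flat list of numbers, 6 for each row, row after row: the shift along the tool's x, y, z in cm, then the turn, a rotation vector about the tool's x, y, z in rad. In form: [tx, ty, tz, wx, wy, wz, tx, ty, tz, wx, wy, wz, ...]. A call has 1 to 5 rows; each row shifts and turns the commanded pose from where the row before left it, along the tool's axes as they then stand; what a row does not reach is not made up. A row lasts 1/10 s, in which the tool goes at most 50 mm and 8.59 degrees, less where a joint would pass 70% of its speed; a pose out of reach is approached as far as the arm can. A call is refused whole if a number of a shift passes 5 or a number of a turn 0.15, either way. A call with a gripper value outside its range is refused whole. OPENING is the closure, from 0 (fully open) to 1 (shut), set as the call begins (- or left out, the last holds). The fingers move at their own pace and stop on an object; FORCE is the grip in N (left out, the last holds). Time passes only in rows, so rows that do not move let the fingers close. It gives the time, the measured TCP pose, the force, the opening and the grip force at its end, in the units of the state.
- read_state(): the state, without advancing time (a new reading comes with each control period).
- snapshot(name): name is "scene" or "side" or "wrist"; returns a dict with "image" (384x512x3 uint8, red, green, blue), "fx", "fy", "cx", "cy" (pixels), "world_to_cam" (4x4, takes a point from world to camera coordinates). Camera axes: x right, y down, z forward; pixel columns grow to the right and rows downward; lengths in m; the calibration is good to about 2 mm. A picture is of the moment at which its call begins. There is no depth.
- job_done(): hands the job in; it is judged then, once.
The state is a dict: "t": time; "qpos": joint angles; "joint_vel": joint speeds; "joint_efforts": joint torques, N m; "ee_pos": TCP position; "ee_rot": TCP orientation; "contact_force": force on the tool from outside, world axes, zero at the start; "moment": the same for the moment, N m; "gripper_width": finger opening in m; "grip_force": force on a finger pad.
Only numpy, scipy, OpenCV 4.12 (cv2) and the standard library are available. Lean on these libraries where they do the work, as an engineer would, in place of code of your own. Each camera call takes 0.05 s, during which the arm holds its last target. There are 200 camera calls.

## Working session

There is one attempt and no reset: what is moved stays moved. The work goes in short steps, Python scripts to look and compute and a shell command to move; the robot and the scene stay as the last step left them, time stands still between calls to the robot, and variables do not carry over. Pictures are saved under pics/ and viewed, at most 10 in all, crops included, and the job is handed in when it is done.

```bash
mkdir -p pics; cat > h.py <<'E'
import numpy as np,cv2,json
from rig import *
def snap(c,n):
    s=snapshot(c);cv2.imwrite(f'pics/{n}.png',cv2.resize(s['image'][:,:,::-1],(800,600),interpolation=cv2.INTER_CUBIC))
    np.savez(f'pics/{n}.npz',**{k:np.array(v) for k,v in s.items()})
def ray(n,u,v,z,sc=800/512):
    s=np.load(f'pics/{n}.npz');u=(u+.5)/sc-.5;v=(v+.5)/sc-.5
    T=s['world_to_cam'];R=T[:3,:3];c=-R.T@T[:3,3]
    d=R.T@np.array([(u-s['cx'])/s['fx'],(v-s['cy'])/s['fy'],1]);return c+d*(z-c[2])/d[2]
def proj(n,P,sc=800/512):
    s=np.load(f'pics/{n}.npz');P=np.atleast_2d(P);p=P@s['world_to_cam'][:3,:3].T+s['world_to_cam'][:3,3]
    return np.c_[(s['fx']*p[:,0]/p[:,2]+s['cx']+.5)*sc-.5,(s['fy']*p[:,1]/p[:,2]+s['cy']+.5)*sc-.5]
E
python3 - <<'E'
from h import *
snap('scene','s1');snap('side','d1')
s=read_state();print(s['ee_pos'],s['ee_rot'],s['t'],s['contact_force'],s['moment'],pinch_z)
E
```

```text
[ 0.19906682 -0.53891288  0.19092379] [-3.14003137e+00 -3.99819588e-05  3.53780206e-01] 0.1 [-0.19779852 -0.82505641 -0.38159841] [-0.03021633  0.01669023 -0.01024922] 0.0188
```

View pics/s1.png

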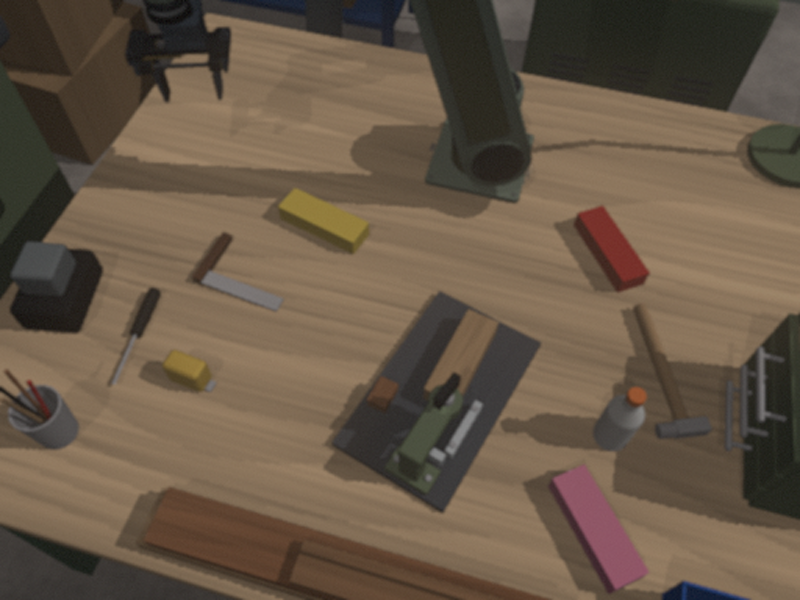

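View pics/d1.png

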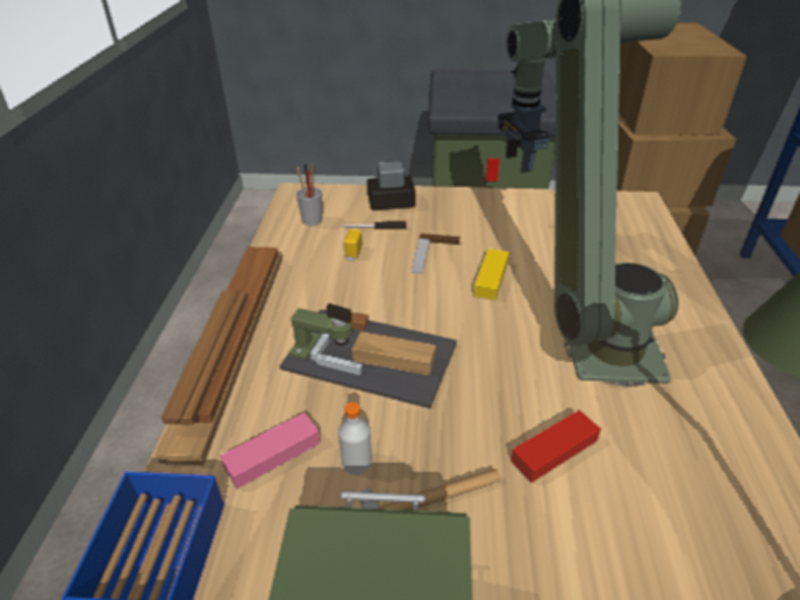

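The scene view shows the bed with corners near (440,292), (540,345), (442,510) and (333,442). The board's near top edge runs from about (469,310) to (498,322), and the knob bar is near (447,391).

```bash
cat >> h.py <<'E'
def fit(P,Q):
    P=np.array(P);Q=np.array(Q);p=P-P.mean(0);q=Q-Q.mean(0)
    a=np.arctan2((p[:,0]*q[:,1]-p[:,1]*q[:,0]).sum(),(p*q).sum())
    R=np.array([[np.cos(a),-np.sin(a)],[np.sin(a),np.cos(a)]]);t=Q.mean(0)-R@P.mean(0);return a,t,np.linalg.norm(P@R.T+t-Q,axis=1)
E
python3 - <<'E'
from h import *
B=[[-.235,-.14],[-.235,.075],[.125,.075],[.125,-.14]]
px=[(440,292),(540,345),(442,510),(333,442)]
Q=[ray('s1',u,v,.015)[:2] for u,v in px]
a,t,r=fit(B,Q);print(a,t,r)
for u,v in [(469,310),(498,322),(428,387)]:print(ray('s1',u,v,.055))
im=cv2.imread('pics/s1.png')[280:520,320:560];cv2.imwrite('pics/c1.png',cv2.resize(im,(600,600),interpolation=cv2.INTER_CUBIC))
E
```

```text
-0.2864410975322635 [0.63812709 0.06855365] [0.00270933 0.00462117 0.0039364  0.00447159]
[0.42561716 0.0651924  0.055     ]
[0.43589167 0.12051634 0.055     ]
[0.59439633 0.03231921 0.055     ]
```

View pics/c1.png

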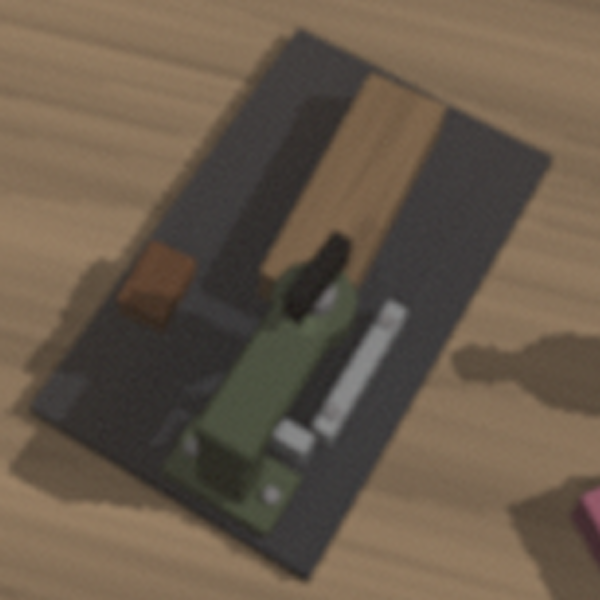

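```bash
cat >> h.py <<'E'
def to(x,y,z,yaw):
    "delta in tool axes (cm), turn"
    from scipy.spatial.transform import Rotation as Ro
    s=read_state();R=Ro.from_euler('xyz',s['ee_rot']);d=R.inv().apply(np.array([x,y,z])-s['ee_pos'])*100
    w=(R.inv()*Ro.from_euler('xyz',[np.pi,0,yaw])).as_rotvec();print('t',s['t'],'d',d.round(2),'w',w.round(3),'F',np.round(s['contact_force'],1),'M',np.round(s['moment'],3),'w',s['gripper_width'],s['grip_force'])
E
python3 -m creep '[3.3,-3.55,0,0,0,0,3.3,-3.55,0,0,0,0,3.3,-3.55,0,0,0,0,3.3,-3.55,0,0,0,0,3.3,-3.55,0,0,0,0]' 0
python3 -m creep '[3.3,-3.55,0,0,0,0,3.3,-3.55,0,0,0,0,3.3,-3.55,0,0,0,0,3.3,-3.55,0,0,0,0,3.3,-3.55,0,0,0,0]'
python3 -m creep '[3.3,-3.55,0,0,0,0,3.3,-3.55,0,0,0,0,3.3,-3.55,0,0,0,0,3.3,-3.55,0,0,0,0,0,0,0,0,0,0.136]'
python3 -m creep '[0,0,0,0,0,0.136,0,0,0,0,0,0.136,0,0,0,0,0,0.136,0,0,0,0,0,0,0,0,0,0,0,0]'
python3 - <<'E'
from h import *
snap('wrist','w1');snap('scene','s2');to(.46,.087,.19,-.19);print(read_state()['ee_pos'],read_state()['ee_rot'])
E
```

```text
t: 0.6
ee_pos: [0.2927, -0.3137, 0.1914]
ee_rot: [-3.141, -0.0, 0.353]
contact_force: [1.5, 0.1, -0.4]
gripper_width: 0.0911
grip_force: 0.0
t: 1.1
ee_pos: [0.3859, -0.0901, 0.1916]
ee_rot: [3.141, -0.0, 0.354]
contact_force: [0.8, -0.8, -0.1]
gripper_width: 0.0912
grip_force: 0.0
t: 1.6
ee_pos: [0.4621, 0.0918, 0.1911]
ee_rot: [-3.14, -0.001, 0.22]
contact_force: [-0.7, 0.1, 0.3]
gripper_width: 0.0913
grip_force: 0.0
t: 2.1
ee_pos: [0.4602, 0.0868, 0.1914]
ee_rot: [3.141, 0.0, -0.187]
contact_force: [-0.8, -0.6, -0.5]
gripper_width: 0.091
grip_force: 0.0
t 2.2 d [-0.03 -0.01  0.15] w [0.    0.    0.002] F [-0.1 -0.6 -0.5] M [ 0.039  0.012 -0.02 ] w 0.09116546379260831 0.0
[0.46030097 0.08680642 0.19151388] [ 3.14143417e+00  2.30093821e-04 -1.88441636e-01]
```

View pics/w1.png

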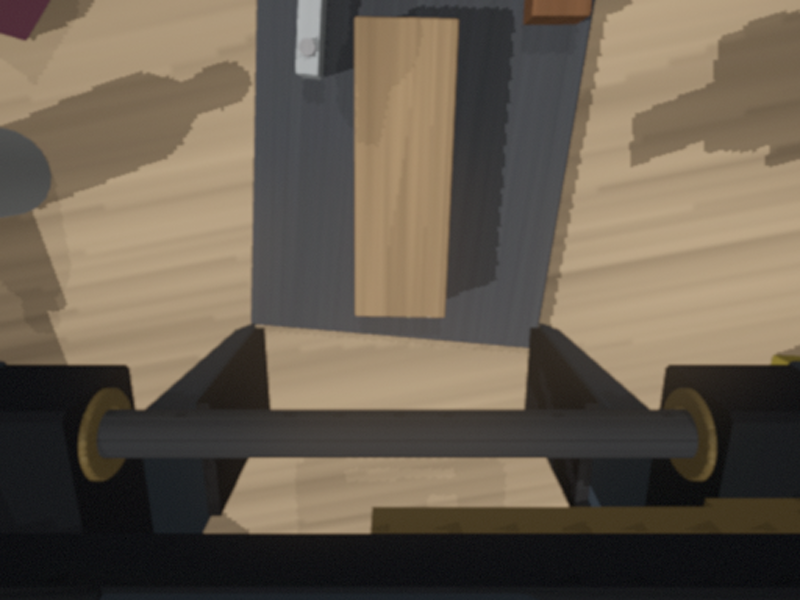

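The wrist view shows board top corners at (355,17), (458,18), (445,317) and (355,316). The bed's near corners are at (252,325) and (530,347), and the fence's near end is at about (322,77).

```bash
python3 - <<'E'
from h import *
n='w1'
C=[ray(n,u,v,.055)[:2] for u,v in [(355,17),(458,18),(445,317),(355,316)]]
a,t,r=fit([[.09,.03],[.09,-.03],[-.09,-.03],[-.09,.03]],C);print('board',a,t,r)
g=[ray(n,u,v,.015)[:2] for u,v in [(252,325),(530,347),(257,0),(597,0)]];print(g)
d=g[2]-g[0];e=g[3]-g[1];f=g[1]-g[0];print(np.arctan2(d[1],d[0]),np.arctan2(e[1],e[0]),np.arctan2(f[1],f[0])+np.pi/2,np.linalg.norm(f))
F=[ray(n,u,v,.037)[:2] for u,v in [(322,77),(327,0)]];d=F[1]-F[0];print('fence',F,np.arctan2(d[1],d[0]))
b=-.286
R=np.array([[np.cos(b),-np.sin(b)],[np.sin(b),np.cos(b)]])
print('origin from near corners',(g[0]+g[1])/2-R@[-.235,-.0325],'from fence',F[0]-R@[-.06,.03],'from s1',.63813,.06855)
E
```

```text
board -0.20739891412409314 [0.51489878 0.07189907] [0.00144769 0.00092698 0.00115681 0.00074725]
[array([0.42900476, 0.20161965]), array([0.37281199, 0.00110317]), array([0.63805498, 0.142021  ]), array([ 0.5977386 , -0.06879631])]
-0.2777246834161707 -0.301304106697992 -0.27323136998591147 0.20824140871010383
fence [array([0.58307049, 0.10957704]), array([0.62398289, 0.09706111])] -0.2968793840510992
origin from near corners [0.63553148 0.06624377] from fence [0.63216979 0.06386862] from s1 0.63813 0.06855
```

```bash
python3 -m creep '[-0.35,0.32,3,0,0,0.019,0,0,3.4,0,0,0,0,0,3.4,0,0,0,0,0,3.4,0,0,0,0,0,3.4,0,0,0]'
python3 -m creep '[0,0,0.1,0,0,0,0,0,0,0,0,0,0,0,0,0,0,0,0,0,0,0,0,0,0,0,0,0,0,0]' 1 15
python3 -m creep '[0,0,0,0,0,0,0,0,0,0,0,0]'
python3 - <<'E'
from h import *
to(.634,.066,.024,-.285)
E
```

```text
t: 2.7
ee_pos: [0.4565, 0.0843, 0.0246]
ee_rot: [-3.141, -0.001, -0.208]
contact_force: [0.1, 0.8, -0.2]
gripper_width: 0.0914
grip_force: 0.0
t: 3.2
ee_pos: [0.4578, 0.0846, 0.0262]
ee_rot: [-3.14, -0.004, -0.209]
contact_force: [-0.4, -0.3, 5.9]
gripper_width: 0.0597
grip_force: 15.0
t: 3.4
ee_pos: [0.4577, 0.0846, 0.0262]
ee_rot: [-3.14, -0.003, -0.209]
contact_force: [-0.6, -0.4, 6.8]
gripper_width: 0.0599
grip_force: 15.0
t 3.4 d [17.63 -1.83  0.28] w [-0.001 -0.003  0.076] F [-0.6 -0.4  6.8] M [0.153 0.084 0.097] w 0.059893701072393536 14.999500662088394
```

```bash
python3 -m creep '[0,0,-0.25,0,0,0,0,0,0,0,0,0.038,0,0,0,0,0,0.038,1,-0.4,0,0,0,0,1,-0.4,0,0,0,0]'
python3 -m creep '[1,-0.4,0,0,0,0,1,-0.4,0,0,0,0,1,-0.4,0,0,0,0,1,-0.3,0,0,0,0,0,0,0,0,0,0]'
python3 - <<'E'
from h import *
to(.5395,.0937,.026,-.285);snap('scene','s3');snap('side','d3');snap('wrist','w3')
a=[cv2.imread('pics/s3.png')[280:520,320:560],cv2.imread('pics/d3.png')[280:430,270:470],]
cv2.imwrite('pics/c3.png',np.hstack([cv2.resize(a[0],(400,400)),cv2.resize(a[1],(400,400))]))
E
```

```text
t: 3.9
ee_pos: [0.4784, 0.0865, 0.0272]
ee_rot: [3.141, -0.0, -0.284]
contact_force: [-0.8, 0.2, -2.2]
gripper_width: 0.06
grip_force: 15.0
t: 4.4
ee_pos: [0.5227, 0.0897, 0.0271]
ee_rot: [-3.141, -0.002, -0.285]
contact_force: [0.7, 0.8, -2.7]
gripper_width: 0.0597
grip_force: 15.0
t 4.4 d [ 1.5  -0.86  0.11] w [-0.001 -0.002 -0.   ] F [ 0.7  0.8 -2.7] M [0.145 0.086 0.051] w 0.05968263570373465 14.996256977319717
```

View pics/w3.png

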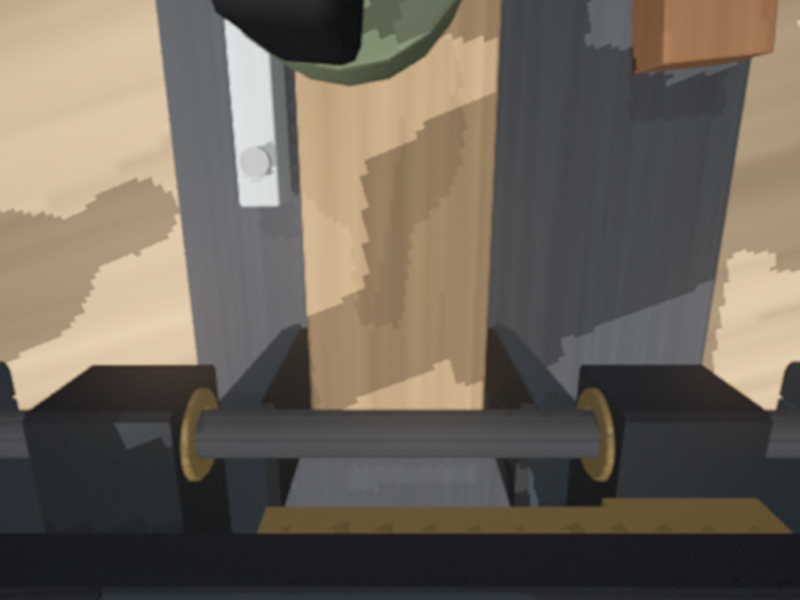

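The wrist view shows the fence's right top edge from (279,207) to (273,80). The board's left top edge runs from (311,400) to (296,80), so a small gap remains.

```bash
python3 - <<'E'
from h import *
n='w3'
f=[ray(n,u,v,.037) for u,v in [(279,207),(273,80)]];b=[ray(n,u,v,.055) for u,v in [(311,400),(296,80)]];r=[ray(n,u,v,.055) for u,v in [(483,405),(499,80)]]
g=[ray(n,u,v,.015) for u,v in [(195,330),(160,0)]];h=[ray(n,u,v,.015) for u,v in [(707,350),(749,60)]]
for q in (f,b,r,g,h):
    d=q[1]-q[0];print(q[0][:2],np.arctan2(d[1],d[0]))
s=-.285;N=np.array([-np.sin(s),np.cos(s)]);print('gap',(f[0]-b[1])[:2]@N, 'y: fence,bl,br,bedL,bedR',[((q[0]+q[1])/2)[:2]@N for q in (f,b,r,g,h)])
print('fence near x -60 -> origin', f[0][:2]-[-.06*np.cos(s)-.03*np.sin(s),-.06*np.sin(s)+.03*np.cos(s)])
E
```

```text
[0.58465158 0.11227872] -0.2995674982499274
[0.52022206 0.11976589] -0.288217529943481
[0.5016312  0.06350147] -0.2876229347386872
[0.54623892 0.16793676] -0.28986029387019585
[ 0.47770777 -0.03309193] -0.2639533155056288
gap 0.011259698471921648 y: fence,bl,br,bedL,bedR [np.float64(0.2718318025181152), np.float64(0.26103403517119456), np.float64(0.20184025354725654), np.float64(0.3144451733819533), np.float64(0.10372748616166085)]
fence near x -60 -> origin [0.63379655 0.06661942]
```

```bash
python3 -m creep '[0.5,-0.4,0,0,0,0,0.4,-0.3,0,0,0,0,0.2,-0.2,0,0,0,0,0,0,0,0,0,0]'
python3 -m creep '[0.1,0,0,0,0,0,0,0,0,0,0,0]'
python3 -m creep '[0.1,0,0,0,0,0,0,0,0,0,0,0]'
python3 -m creep '[0.1,0,0,0,0,0,0,0,0,0,0,0]'
python3 -m creep '[0.1,0,0,0,0,0,0,0,0,0,0,0]'
python3 -m creep '[0,-0.1,0,0,0,0,0,0,0,0,0,0]'
python3 -m creep '[0,-0.1,0,0,0,0,0,0,0,0,0,0]'
```

```text
t: 4.95
ee_pos: [0.5342, 0.0954, 0.0271]
ee_rot: [-3.141, -0.001, -0.285]
contact_force: [0.8, -0.1, -1.9]
gripper_width: 0.0598
grip_force: 15.0
t: 5.15
ee_pos: [0.5345, 0.0949, 0.0271]
ee_rot: [-3.142, -0.0, -0.285]
contact_force: [0.7, 0.9, -1.7]
gripper_width: 0.0595
grip_force: 15.0
t: 5.35
ee_pos: [0.5354, 0.0945, 0.0271]
ee_rot: [3.141, 0.0, -0.285]
contact_force: [0.1, 1.0, -2.3]
gripper_width: 0.0596
grip_force: 15.0
t: 5.55
ee_pos: [0.5365, 0.0942, 0.0272]
ee_rot: [3.141, -0.0, -0.285]
contact_force: [-0.7, -0.3, -2.0]
gripper_width: 0.0597
grip_force: 15.0
t: 5.75
ee_pos: [0.5375, 0.0939, 0.0271]
ee_rot: [3.142, -0.0, -0.285]
contact_force: [-0.4, -1.3, -2.1]
gripper_width: 0.06
grip_force: 15.0
t: 5.95
ee_pos: [0.5378, 0.0949, 0.0271]
ee_rot: [3.141, -0.0, -0.285]
contact_force: [-0.1, -0.9, -2.2]
gripper_width: 0.0596
grip_force: 15.0
t: 6.15
ee_pos: [0.5379, 0.0957, 0.0271]
ee_rot: [3.141, -0.0, -0.285]
contact_force: [-0.2, -1.8, -1.7]
gripper_width: 0.0596
grip_force: 15.0
```

```bash
python3 -m creep '[0.1,0,0,0,0,0,0,0,0,0,0,0]' | grep -E "pos|contact"
python3 -m creep '[0.1,0,0,0,0,0,0,0,0,0,0,0]'| grep -E "pos|contact"
python3 -m creep '[0.1,0,0,0,0,0,0,0,0,0,0,0]'| grep -E "pos|contact"
python3 -m creep '[0.1,0,0,0,0,0,0,0,0,0,0,0]'| grep -E "pos|contact"
python3 -m creep '[0,-0.1,0,0,0,0,0,0,0,0,0,0]'| grep -E "pos|contact"
python3 -m creep '[0,-0.1,0,0,0,0,0,0,0,0,0,0]'| grep -E "pos|contact"
python3 -m creep '[0,-0.1,0,0,0,0,0,0,0,0,0,0]'| grep -E "pos|contact"
```

```text
ee_pos: [0.5384, 0.0956, 0.027]
contact_force: [-1.6, -1.1, -1.7]
ee_pos: [0.5395, 0.0953, 0.027]
contact_force: [-1.9, -1.8, -1.7]
ee_pos: [0.5396, 0.0952, 0.0269]
contact_force: [-4.9, 0.1, -0.5]
ee_pos: [0.5395, 0.0951, 0.0267]
contact_force: [-6.8, 1.2, 0.3]
ee_pos: [0.5395, 0.0952, 0.0267]
contact_force: [-7.8, -2.3, 1.8]
ee_pos: [0.5395, 0.0953, 0.0268]
contact_force: [-7.3, -5.3, 3.0]
ee_pos: [0.5395, 0.0953, 0.0268]
contact_force: [-8.2, -8.2, 2.7]
```

```bash
python3 -m creep '[0.1,0,0,0,0,0,0,0,0,0,0,0]' - 30| grep -E "pos|rot|contact"
python3 -m creep '[0.1,0,0,0,0,0,0,-0.1,0,0,0,0,0.1,0,0,0,0,0,0,-0.1,0,0,0,0,0,0,0,0,0,0]' | grep -E "pos|rot|contact"
python3 - <<'E'
from h import *
to(.5395,.0937,.026,-.285);snap('scene','s4');snap('wrist','w4');snap('side','d4')
cv2.imwrite('pics/c4.png',np.hstack([cv2.resize(cv2.imread('pics/w4.png')[0:420,150:570],(400,400),interpolation=cv2.INTER_CUBIC),cv2.resize(cv2.imread('pics/d4.png')[290:410,275:395],(400,400),interpolation=cv2.INTER_CUBIC)]))
E
```

```text
ee_pos: [0.5395, 0.0953, 0.0267]
ee_rot: [3.136, 0.007, -0.285]
contact_force: [-10.8, -6.9, 3.9]
ee_pos: [0.5394, 0.0953, 0.0266]
ee_rot: [3.132, 0.011, -0.284]
contact_force: [-14.5, -11.4, 7.5]
t 8.25 d [0.06 0.15 0.06] w [0.01  0.011 0.001] F [-14.5 -11.4   7.5] M [-1.848  2.433 -0.206] w 0.059807731633749944 29.998972713947296
```

View pics/c4.png

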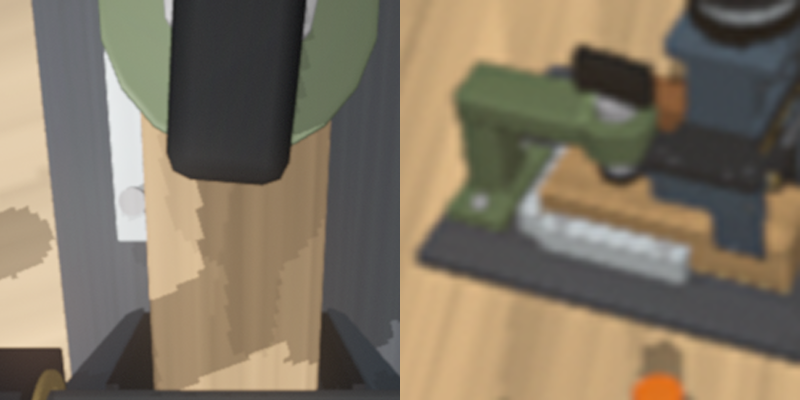

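The crop shows the board touching the end stop (side view) and running flush along the fence at about (145,200). Next I test the yaw by feel.

```bash
for i in 1; do python3 -m creep '[0,0,0,0,0,-0.01,0,0,0,0,0,0]' >/dev/null; python3 -c "
from h import *
to(.5395,.0953,.026,-.285)"; done
python3 -m creep '[0,0,0,0,0,-0.01,0,0,0,0,0,0]' >/dev/null; python3 -c "
from h import *
to(.5395,.0953,.026,-.285)"
python3 -m creep '[0,0,0,0,0,-0.01,0,0,0,0,0,0]' >/dev/null; python3 -c "
from h import *
to(.5395,.0953,.026,-.285)"
```

```text
t 8.6 d [ 0.01 -0.01  0.05] w [0.009 0.012 0.008] F [-14.5 -10.6   8.3] M [-2.047  2.444 -0.905] w 0.0597846540052287 30.070826411247253
t 8.8 d [-0.   -0.02  0.04] w [0.009 0.012 0.016] F [-13.8 -12.2   8.2] M [-2.224  2.402 -1.411] w 0.05952677527200998 30.199834406375885
t 9.0 d [ 0.01 -0.02  0.04] w [0.009 0.012 0.025] F [-14.6 -11.7   7.3] M [-2.361  2.534 -1.694] w 0.059782155943298866 30.387743711471558
```

```bash
python3 -m creep '[0,0,0,0,0,0,0,0,0,0,0,0,0,0,0,0,0,0,0,0,0,0,0,0]' 0
python3 - <<'E'
from h import *
to(.5395,.0953,.026,-.285);snap('wrist','w5')
E
python3 - <<'E'
import cv2;cv2.imwrite('pics/c5.png',cv2.resize(cv2.imread('pics/w5.png')[0:420,150:570],(600,600),interpolation=cv2.INTER_CUBIC))
E
```

```text
t: 9.4
ee_pos: [0.5476, 0.0992, 0.0277]
ee_rot: [-3.14, -0.003, -0.255]
contact_force: [-0.7, 0.4, 0.2]
gripper_width: 0.0887
grip_force: 0.0
t 9.4 d [-0.69  0.58  0.17] w [-0.001 -0.003  0.03 ] F [-0.7  0.4  0.2] M [-0.004 -0.04   0.   ] w 0.08870279651893669 0.0
```

View pics/c5.png

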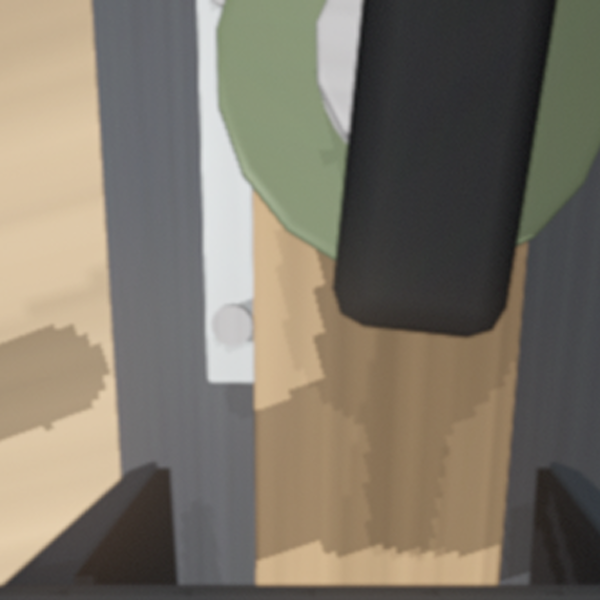

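The board's edge is flush with the fence at crop x≈254. Next I retreat and rise to look at the knob.

```bash
python3 -m creep '[-0.7,0.5,-0.5,0,0,0.03,0,0,-4,0,0,0,0,0,-4,0,0,0,0,0,-4.5,0,0,0,0,0,-4.5,0,0,0]'|grep -E "pos|contact"
python3 -m creep '[0,0,-4.5,0,0,0,0,0,-1,0,0,0,0,0,0,0,0,0]'|grep -E "pos|contact"
python3 - <<'E'
from h import *
to(.634,.0676,.14,-.285);snap('wrist','w6')
E
```

```text
ee_pos: [0.5372, 0.0956, 0.2042]
contact_force: [0.8, 0.8, -0.1]
ee_pos: [0.5386, 0.0958, 0.2595]
contact_force: [0.2, 0.4, -0.4]
t 10.25 d [ 9.89  0.04 11.99] w [-0.002 -0.005 -0.001] F [ 0.2  0.4 -0.4] M [ 0.043  0.035 -0.003] w 0.09139852880681663 0.0
```

View pics/w6.png

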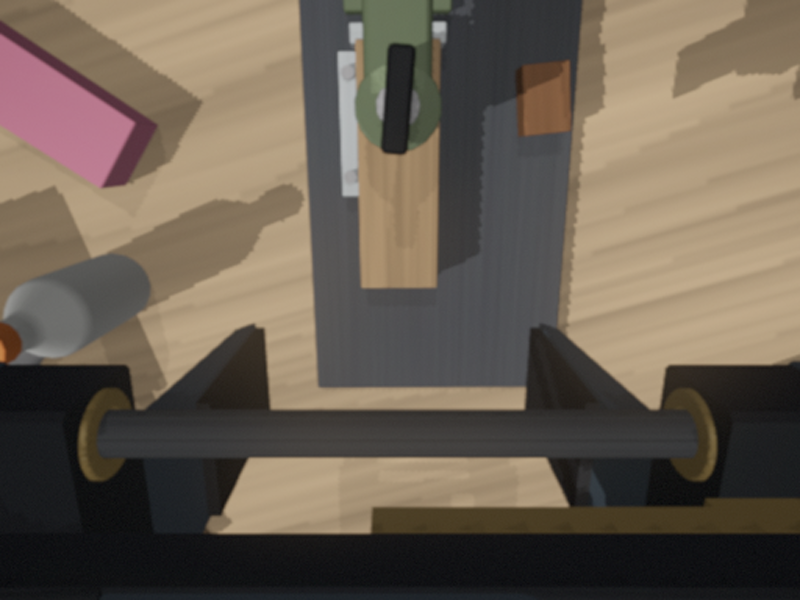

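The wrist view from above shows the knob bar running from about (402,45) to (395,152), and the board seated with its near edge at row 288, columns 361–437.

```bash
python3 - <<'E'
from h import *
n='w6'
a=ray(n,402,45,.158);b=ray(n,395,152,.158);d=a-b;y=np.arctan2(d[1],d[0]);print(a,b,(a+b)/2,np.linalg.norm(d),y,'q',-.285-y)
C=[ray(n,u,v,.055)[:2] for u,v in [(361,288),(437,288)]];m=(C[0]+C[1])/2;f=C[1]-C[0];print(m,np.linalg.norm(f),np.arctan2(f[1],f[0])+np.pi/2)
s=-.285;print('home near end',.634-.13*np.cos(s),.0676-.13*np.sin(s))
E
```

```text
[0.65855327 0.05707959 0.158     ] [0.60863032 0.07565638 0.158     ] [0.6335918  0.06636798 0.158     ] 0.05326723235164094 -0.35623391934241977 q 0.0712339193424198
[0.50917703 0.10250395] 0.059492078883617794 -0.2871014285153366
home near end 0.5092439851545378 0.10415046866838822
```

```bash
cat > lg.py <<'E'
from rig import *;import numpy as np,json
s=read_state();y=s['ee_rot'][2];o=[round(s['t'],2),round(y,4),round(s['moment'][2],4),round(s['qpos'][5],3)]
print(*o,np.round(s['ee_pos'],4),np.round(s['contact_force'],1),round(s['gripper_width'],4));open('log.txt','a').write(' '.join(map(str,o))+'\n')
E
python3 lg.py; python3 -c "
from h import *
print(read_state()['qpos']);to(.634,.067,.24,-.356)"
```

```text
10.3 -0.2857 0.037 2.012 [0.5376 0.0956 0.2572] [ 1.1  0.3 -0.2] 0.091
[ 1.55048840e-01  2.39018720e-01  1.51346325e+00 -9.62196394e-05
  1.38858436e+00  2.01159381e+00]
t 10.3 d [10.06  0.03  1.72] w [-0.    -0.001  0.07 ] F [ 1.1  0.3 -0.2] M [0.048 0.101 0.037] w 0.09102709655564294 0.0
```

```bash
python3 -m creep '[0,0,0,0,0,-0.15,0,0,0,0,0,-0.15,0,0,0,0,0,-0.15,0,0,0,0,0,-0.15,0,0,0,0,0,-0.15]'>/dev/null
python3 -m creep '[0,0,0,0,0,-0.15,0,0,0,0,0,-0.15,0,0,0,0,0,-0.15,0,0,0,0,0,-0.15,0,0,0,0,0,-0.15]'>/dev/null
python3 -m creep '[0,0,0,0,0,-0.15,0,0,0,0,0,-0.15,0,0,0,0,0,-0.15,0,0,0,0,0,-0.15,0,0,0,0,0,-0.15]'>/dev/null
python3 -m creep '[0,0,0,0,0,-0.15,0,0,0,0,0,-0.15,0,0,0,0,0,-0.15,0,0,0,0,0,-0.15,0,0,0,0,0,-0.15]'>/dev/null
python3 -m creep '[0,0,0,0,0,-0.07,0,0,0,0,0,0]'
python3 -c "
from h import *
to(.634,.067,.13,-.356+np.pi)"; python3 lg.py
```

```text
t: 12.5
ee_pos: [0.5367, 0.0955, 0.2546]
ee_rot: [-3.139, -0.004, 2.784]
contact_force: [-0.3, -1.2, -0.1]
gripper_width: 0.0913
grip_force: 0.0
t 12.5 d [-10.17   0.76  12.41] w [-0.002 -0.004 -0.001] F [-0.3 -1.2 -0.1] M [ 0.102 -0.147 -0.023] w 0.0912675319941147 0.0
12.5 2.7843 -0.0232 -1.058 [0.5367 0.0955 0.2546] [-0.3 -1.2 -0.1] 0.0913
```

```bash
python3 -m creep '[-4,0.3,0,0,0,0,-4,0.3,0,0,0,0,-2.15,0.15,0,0,0,0,0,0,4,0,0,0,0,0,4,0,0,0]'|grep -E "pos|contact"
python3 -c "
from h import *
to(.634,.067,.131,-.356+np.pi)"
python3 -m creep '[0,0,4.3,0,0,0,0,0,0,0,0,0]'|grep -E "pos|contact"
python3 -m creep '[0,0,0,0,0,0,0,0,0,0,0,0,0,0,0,0,0,0,0,0,0,0,0,0,0,0,0,0,0,0]' 1 10
python3 -m creep '[0,0,0,0,0,0,0,0,0,0,0,0,0,0,0,0,0,0]' | grep -E "width|grip"
python3 -c "
from h import *
to(.634,.067,.131,-.356+np.pi)"; python3 lg.py
```

```text
ee_pos: [0.6363, 0.0669, 0.175]
contact_force: [0.2, -0.8, -1.1]
t 13.0 d [ 0.22 -0.07  4.4 ] w [-0.     0.    -0.004] F [ 0.2 -0.8 -1.1] M [ 0.122 -0.164  0.046] w 0.09138538618933174 0.0
ee_pos: [0.6301, 0.0667, 0.1262]
contact_force: [0.6, -0.9, 0.1]
t: 13.7
ee_pos: [0.6362, 0.0673, 0.1354]
ee_rot: [3.141, 0.002, 2.785]
contact_force: [-0.3, 0.3, 0.4]
gripper_width: 0.0539
grip_force: 0.0
gripper_width: 0.0298
grip_force: 0.0
t 14.0 d [ 0.15 -0.08  0.32] w [-0.     0.    -0.001] F [-0.   0.1 -0.9] M [ 0.039 -0.199  0.018] w 0.029806055322210194 0.0
14.0 2.7847 0.0182 -1.126 [0.6357 0.0672 0.1342] [-0.   0.1 -0.9] 0.0298
```

```bash
python3 -m creep '[0.15,-0.05,0.2,0,0,0,0,0,0,0,0,0,0,0,0,0,0,0,0,0,0,0,0,0,0,0,0,0,0,0]' | grep -E "width|grip"
python3 -m creep '[0,0,0,0,0,0,0,0,0,0,0,0]' | grep -E "width|grip"
python3 -c "
from h import *
to(.634,.067,.131,-.356+np.pi)"; python3 lg.py
```

```text
gripper_width: 0.0146
grip_force: 10.0
gripper_width: 0.015
grip_force: 10.0
t 14.7 d [-0.04 -0.09  0.07] w [ 0.001 -0.001 -0.001] F [ 0.1  5.9 -3.8] M [ 0.952 -0.242 -0.147] w 0.014987536635804764 9.995343536138535
14.7 2.7847 -0.1468 -1.126 [0.6339 0.068  0.1317] [ 0.1  5.9 -3.8] 0.015
```

```bash
python3 -m creep '[0,0.17,-0.05,0,0,0,0,0,0,0,0,0]' - 40 >/dev/null; python3 lg.py
python3 -m creep '[0,0,0,0,0,0.05,0,0,0,0,0,0.05]'>/dev/null; python3 lg.py
python3 -m creep '[0,0,0,0,0,0.05,0,0,0,0,0,0.05]'>/dev/null; python3 lg.py
python3 -m creep '[0,0,0,0,0,0.05,0,0,0,0,0,0.05]'>/dev/null; python3 lg.py
python3 -m creep '[0,0,0,0,0,0.05,0,0,0,0,0,0.05]'>/dev/null; python3 lg.py
```

```text
14.9 2.7851 -0.1986 -1.124 [0.6339 0.068  0.1317] [-1.6  0.8 -7.7] 0.0143
15.1 2.6841 0.2441 -1.023 [0.634  0.0682 0.1317] [ 0.   1.4 -8. ] 0.0144
15.3 2.5841 0.265 -0.923 [0.634  0.0683 0.1317] [ 1.1  1.4 -7.9] 0.0142
15.5 2.4841 0.2643 -0.823 [0.6342 0.0685 0.1317] [ 0.4  1.7 -7.2] 0.0145
15.7 2.3841 0.2473 -0.723 [0.6343 0.0686 0.1318] [ 0.2  2.  -7.5] 0.0144
```

```bash
python3 -m creep '[0,0,0,0,0,0.1,0,0,0,0,0,0.1,0,0,0,0,0,0.1,0,0,0,0,0,0.1]'>/dev/null; python3 lg.py
python3 -m creep '[0,0,0,0,0,0.1,0,0,0,0,0,0.1]'>/dev/null; python3 lg.py
python3 -m creep '[0,0,0,0,0,0.05,0,0,0,0,0,0.05]'>/dev/null; python3 lg.py
python3 -m creep '[0,0,0,0,0,0.05,0,0,0,0,0,0.05]'>/dev/null; python3 lg.py
python3 -m creep '[0,0,0,0,0,0.05,0,0,0,0,0,0.05]'>/dev/null; python3 lg.py
python3 -m creep '[0,0,0,0,0,0.05,0,0,0,0,0,0.05]'>/dev/null; python3 lg.py
python3 -m creep '[0,0,0,0,0,0.05,0,0,0,0,0,0.05]'>/dev/null; python3 lg.py
python3 -m creep '[0,0,0,0,0,0.05,0,0,0,0,0,0.05]'>/dev/null; python3 lg.py
```

```text
16.1 1.982 0.2341 -0.321 [0.6348 0.069  0.1317] [ 2.2  2.6 -8.1] 0.0146
16.3 1.782 0.2901 -0.121 [0.6352 0.0691 0.1318] [ 3.2  3.  -9.2] 0.0147
16.5 1.684 0.3051 -0.023 [0.6353 0.0691 0.1317] [ 3.3  4.  -9.4] 0.0142
16.7 1.5841 0.2178 0.077 [0.6355 0.0691 0.1317] [ 3.2  3.2 -8.8] 0.0143
16.9 1.484 0.3023 0.177 [0.6357 0.0691 0.1317] [  4.    3.1 -10. ] 0.0145
17.1 1.384 0.2384 0.277 [0.6359 0.0691 0.1318] [ 3.7  2.4 -9.5] 0.0146
17.3 1.2841 0.2802 0.377 [0.636  0.069  0.1318] [ 4.3  2.9 -9.9] 0.0141
17.5 1.1841 0.2541 0.477 [0.6362 0.069  0.1318] [  4.3   2.1 -10.6] 0.0144
```

```bash
python3 -m creep '[0,0,0,0,0,0.05,0,0,0,0,0,0.05]'>/dev/null; python3 lg.py
python3 -m creep '[0,0,0,0,0,0.05,0,0,0,0,0,0.05]'>/dev/null; python3 lg.py
python3 -m creep '[0,0,0,0,0,0.05,0,0,0,0,0,0.05]'>/dev/null; python3 lg.py
python3 -m creep '[0,0,0,0,0,0.05,0,0,0,0,0,0.05]'>/dev/null; python3 lg.py
python3 -m creep '[0,0,0,0,0,0.05,0,0,0,0,0,0.05]'>/dev/null; python3 lg.py
python3 -m creep '[0,0,0,0,0,0.05,0,0,0,0,0,0.05]'>/dev/null; python3 lg.py
python3 -m creep '[0,0,0,0,0,0.05,0,0,0,0,0,0.05]'>/dev/null; python3 lg.py
python3 -m creep '[0,0,0,0,0,0.05,0,0,0,0,0,0.05]'>/dev/null; python3 lg.py
```

```text
17.7 1.0841 0.3009 0.577 [0.6364 0.0689 0.1318] [  5.8   3.1 -10.7] 0.0143
17.9 0.9841 0.2809 0.677 [0.6365 0.0688 0.1318] [ 5.1  3.  -9.9] 0.0144
18.1 0.8841 0.3131 0.777 [0.6367 0.0687 0.1318] [  5.    2.9 -10.3] 0.0147
18.3 0.7841 0.252 0.877 [0.6368 0.0686 0.1318] [ 5.6  2.1 -9.6] 0.0147
18.5 0.6841 0.2678 0.977 [0.6369 0.0684 0.1318] [  6.5   1.7 -11.2] 0.0142
18.7 0.5841 0.2676 1.077 [0.637  0.0683 0.1318] [  6.5   1.7 -12.2] 0.0143
18.9 0.4842 0.2952 1.177 [0.6371 0.0682 0.1318] [  7.2   0.7 -11.4] 0.0144
19.1 0.3842 0.2793 1.277 [0.6372 0.068  0.1318] [  6.3   0.8 -11. ] 0.0144
```

```bash
python3 -m creep '[0,0,0,0,0,0.05,0,0,0,0,0,0.05]'>/dev/null; python3 lg.py
python3 -m creep '[0,0,0,0,0,0.05,0,0,0,0,0,0.05]'>/dev/null; python3 lg.py
python3 -m creep '[0,0,0,0,0,0.05,0,0,0,0,0,0.05]'>/dev/null; python3 lg.py
python3 -m creep '[0,0,0,0,0,0.05,0,0,0,0,0,0.05]'>/dev/null; python3 lg.py
python3 -m creep '[0,0,0,0,0,0.05,0,0,0,0,0,0.05]'>/dev/null; python3 lg.py
python3 -m creep '[0,0,0,0,0,0.05,0,0,0,0,0,0.05]'>/dev/null; python3 lg.py
python3 -m creep '[0,0,0,0,0,0.05,0,0,0,0,0,0.05]'>/dev/null; python3 lg.py
python3 -m creep '[0,0,0,0,0,0.05,0,0,0,0,0,0.05]'>/dev/null; python3 lg.py
```

```text
19.3 0.2841 0.3169 1.377 [0.6372 0.0678 0.1318] [  6.8  -0.3 -10.9] 0.0146
19.5 0.1842 0.2557 1.477 [0.6372 0.0677 0.1318] [  7.2   0.1 -11.2] 0.0142
19.7 0.0843 0.2914 1.577 [0.6373 0.0675 0.1318] [  8.1  -0.5 -12.3] 0.0145
19.9 -0.0155 0.3261 1.677 [0.6373 0.0673 0.1318] [  7.8  -1.9 -10.9] 0.0143
20.1 -0.1154 0.3777 1.777 [0.6373 0.0671 0.1318] [  7.5  -2.5 -11.7] 0.0142
20.3 -0.2153 0.388 1.877 [0.6373 0.067  0.1318] [  6.4  -1.8 -11.6] 0.0148
20.5 -0.3153 0.388 1.977 [0.6372 0.0668 0.1318] [  6.7  -2.5 -11.3] 0.0146
20.7 -0.4153 0.4116 2.077 [0.6371 0.0667 0.1317] [  5.1  -3.3 -10.9] 0.0144
```

The torque rises near yaw 0. I take a few more samples, well within the quarter turn, and then fit.

```bash
python3 -m creep '[0,0,0,0,0,0.05,0,0,0,0,0,0.05]'>/dev/null; python3 lg.py
python3 -m creep '[0,0,0,0,0,0.05,0,0,0,0,0,0.05]'>/dev/null; python3 lg.py
python3 -m creep '[0,0,0,0,0,0.05,0,0,0,0,0,0.05]'>/dev/null; python3 lg.py
python3 -m creep '[0,0,0,0,0,0.03,0,0,0,0,0,0.02]'>/dev/null; python3 lg.py
python3 - <<'E'
import numpy as np
from scipy.optimize import minimize_scalar
d=np.loadtxt('log.txt');d=d[(d[:,0]>15)];q=-d[:,1];m=d[:,2]
def r(t,b=False):
    f=.11*np.clip((q-t)/.1,0,1)+.07*np.clip(q-t-.1,0,None);a=np.median(m-f) if 0 else np.mean(m-f);return ((m-f-a)**2).sum() if not b else a
T=np.arange(-.3,.3,.01);e=np.array([r(t) for t in T]);i=e.argmin();s2=e[i]/len(q)
print('touch yaw',-T[i],'base',r(T[i],1),'sd',s2**.5,'1sig',-T[e<e[i]+s2][[0,-1]],'q',2.8566+T[i])
E
```

```text
20.9 -0.5153 0.4045 2.177 [0.6371 0.0665 0.1318] [  6.1  -3.  -11.1] 0.0145
21.1 -0.6152 0.3996 2.277 [0.637  0.0664 0.1318] [  5.9  -3.5 -11.4] 0.0143
21.3 -0.7151 0.4417 2.377 [0.6369 0.0663 0.1318] [  6.1  -3.7 -10.8] 0.0143
21.5 -0.7642 0.3935 2.426 [0.6368 0.0662 0.1318] [  5.8  -3.6 -10.9] 0.0146
touch yaw 0.02999999999999975 base 0.27020228125 sd 0.023877994682911474 1sig [0.05 0.01] q 2.8266
```

```bash
python3 -m creep '[0,0,0,0,0,0,0,0,0,0,0,0,0,0,0,0,0,0,0,0,0,0,0,0,0,0,0,0,0,0]' 0 >/dev/null
python3 -m creep '[0,0,0,0,0,0,0,0,0,0,0,0,0,0,0,0,0,0,0,0,0,0,0,0,0,0,0,0,0,0]' 
python3 -c "
from h import *
to(.634,.0677,.132,-.764)"; python3 lg.py
```

```text
t: 22.5
ee_pos: [0.6347, 0.0689, 0.1326]
ee_rot: [3.141, -0.0, -0.765]
contact_force: [-0.7, -1.3, -0.7]
gripper_width: 0.0901
grip_force: 0.0
t 22.5 d [0.03 0.14 0.06] w [ 0.    -0.    -0.001] F [-0.7 -1.3 -0.7] M [0.041 0.056 0.008] w 0.090069281081705 0.0
22.5 -0.7652 0.008 2.426 [0.6347 0.0689 0.1326] [-0.7 -1.3 -0.7] 0.0901
```

```bash
python3 -m creep '[0.03,0.14,0,0,0,-0.15,0,0,0,0,0,-0.15,0,0,0,0,0,-0.15,0,0,0,0,0,-0.15,0,0,0,0,0,-0.15]'>/dev/null
python3 -m creep '[0,0,0,0,0,-0.15,0,0,0,0,0,-0.15,0,0,0,0,0,-0.15,0,0,0,0,0,-0.15,0,0,0,0,0,-0.15]'>/dev/null
python3 -m creep '[0,0,0,0,0,-0.15,0,0,0,0,0,-0.15,0,0,0,0,0,-0.15,0,0,0,0,0,-0.15,0,0,0,0,0,-0.15]'>/dev/null
python3 -m creep '[0,0,0,0,0,-0.15,0,0,0,0,0,-0.15,0,0,0,0,0,-0.15,0,0,0,0,0,-0.15,0,0,0,0,0,-0.15]'>/dev/null
python3 -m creep '[0,0,0,0,0,-0.1416,0,0,0,0,0,0,0,0,0,0,0,0]'|grep contact
python3 -c "
from h import *
to(.634,.0677,.132,-.764+np.pi)"; python3 lg.py
```

```text
contact_force: [-1.6, -0.2, -0.6]
t 24.8 d [0.   0.   0.06] w [-0.     0.    -0.004] F [-1.6 -0.2 -0.6] M [ 0.018 -0.177 -0.012] w 0.09113027549102871 0.0
24.8 2.3735 -0.0123 -0.714 [0.634  0.0677 0.1326] [-1.6 -0.2 -0.6] 0.0911
```

```bash
python3 -m creep '[0,0,0,0,0,0,0,0,0,0,0,0,0,0,0,0,0,0,0,0,0,0,0,0,0,0,0,0,0,0]' 1 10 >/dev/null
python3 -m creep '[0,0,0,0,0,0,0,0,0,0,0,0,0,0,0,0,0,0,0,0,0,0,0,0,0,0,0,0,0,0]'>/dev/null
python3 -m creep '[0,0,0,0,0,0,0,0,0,0,0,0,0,0,0,0,0,0,0,0,0,0,0,0,0,0,0,0,0,0]'|grep -E "width|grip"; python3 lg.py
python3 -m creep '[0,0,0,0,0,0,0,0,0,0,0,0]' - 40 |grep -E "width|grip"; python3 lg.py
```

```text
gripper_width: 0.0147
grip_force: 10.0
26.3 2.3764 0.1529 -0.717 [0.6346 0.0683 0.1327] [ 3.2  3.2 -1.5] 0.0147
gripper_width: 0.0144
grip_force: 40.0
26.5 2.3767 0.1916 -0.717 [0.6346 0.0683 0.1327] [ 3.6  3.9 -2.6] 0.0144
```

```bash
python3 -m creep '[0,0,0,0,0,0.1,0,0,0,0,0,0.1,0,0,0,0,0,0.1]'>/dev/null; python3 lg.py
python3 -m creep '[0,0,0,0,0,0.1,0,0,0,0,0,0.1,0,0,0,0,0,0.1]'>/dev/null; python3 lg.py
python3 -m creep '[0,0,0,0,0,0.09,0,0,0,0,0,0.05,0,0,0,0,0,0.03,0,0,0,0,0,0]'>/dev/null; python3 lg.py
```

```text
26.8 2.0732 0.4211 -0.414 [0.6349 0.0685 0.1327] [ 5.3  5.  -2.3] 0.0141
27.1 1.7732 0.4244 -0.114 [0.6353 0.0686 0.1327] [ 5.1  4.2 -3.3] 0.0141
27.5 1.6067 0.3767 0.053 [0.6355 0.0687 0.1327] [ 5.5  4.7 -3.4] 0.0143
```

```bash
python3 -m creep '[0,0,0,0,0,0,0,0,0,0,0,0,0,0,0,0,0,0,0,0,0,0,0,0,0,0,0,0,0,0]' 0 >/dev/null
python3 -m creep '[0,0,0,0,0,0,0,0,0,0,0,0,0,0,0,0,0,0,0,0,0,0,0,0,0,0,0,0,0,0]' |grep -E "contact|width"
python3 -m creep '[0,0,-3,0,0,0,0,0,-4,0,0,0,0,0,-4,0,0,0,0,0,-4,0,0,0,0,0,0,0,0,0]' |grep -E "pos|contact|width"
python3 - <<'E'
from h import *
snap('wrist','w7');snap('scene','s7');snap('side','d7')
cv2.imwrite('pics/c7.png',np.hstack([cv2.resize(cv2.imread('pics/w7.png'),(533,400)),cv2.resize(cv2.imread('pics/d7.png')[270:430,270:377],(267,400))]))
E
```

```text
contact_force: [-0.0, 0.6, -0.2]
gripper_width: 0.0903
ee_pos: [0.6367, 0.068, 0.2896]
contact_force: [0.8, 0.1, 0.8]
gripper_width: 0.091
```

View pics/c7.png

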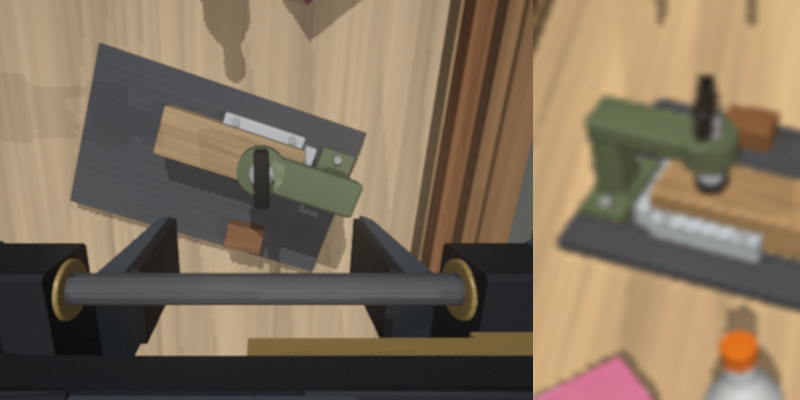

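The bar at (261,180) lines up with the tool, so the knob turned with the gripper. The foot is down on the board, and the board is flush with the fence and stop. The offcut is at (244,235), and I didn't touch it.

```bash
python3 -c "
from rig import *
print(job_done())"
```

```text
the job is handed in; nothing more can be done
None
```

The board is home against the end stop and side fence, the clamp is turned about a quarter turn past the felt first touch, the knob is released, and the job is handed in at about 28 s with no verdict shown.

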